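# Feed a block along the sanding fence with the push stick

### The job

Pick up the push stick by its upright handle and, touching the dark wooden block with nothing but the stick, press the block up against the fence rail at the infeed end and feed it along the rail over the abrasive strip until it is firmly against the end stop. Keep it lightly but positively pressed against the rail (about 6 N) the whole way and flat on the bed, without forcing it against rail or stop. Leave the block there, stand the stick back where you found it, and leave the other things alone.

Things in the scene. Friction and masses are not known exactly. Their poses are not given: they have to be found in the camera images.
- jig: plywood bed of the sanding jig, 150 x 300 mm, 12 mm thick (top 12 mm above its origin), fixed to the bench. Origin on the bench; the bed reaches from -60 to +90 mm in its x and +-150 mm in its y. The feed runs along its -y; the fence is along its +x side; a grey abrasive strip lies flush in the bed
- fence: fence on the jig's +x side: aluminium angle carrying a pale wooden rail 230 mm long (along y), 14 mm thick, top 31 mm above the bed, face to -x. Origin: NOMINAL rail face (jig x = 35 mm), mid-length, on the bed. The rail was set by hand: its real face is up to 10 mm before or behind this origin and up to 0.04 rad skewed about z; the readings do not show it, it is found by touch
- fence_back (a point): middle of the aluminium back, 18 mm above the bed and 50 mm behind (+x of) the nominal rail face, axes of the fence. The rail is backed by springs: pressed to +x it gives about 1 mm per 4 N, 8 mm at most, and springs back; its hand setting does not change
- stop: fixed wooden end stop on the bed, 85 x 16 mm, 26 mm high; the origin is at the middle of its stop face, on the bed's top (jig y = -130 mm); the face looks to +y of the jig, against the feed
- block: dark hardwood mounting block, 50 (x) x 80 (y) x 36 mm high, about 0.3 kg, lying loose on the bed near its +y end, 3 to 50 mm off the rail and up to 0.15 rad askew; origin in the middle of its underside. Its axes are near the jig's: the long side goes along the rail. Bed friction alone resists with about 1 to 4 N
- block_mid (a point): centre of the block, 18 mm above its underside; its axes are the block's
- stick: push stick, 0.14 kg: flat plywood bar 120 mm long (along x), 36 mm wide, 18 mm thick, standing flat on the bench; origin on the underside in the middle of its front (heel) face; x points forward from the heel. A lip 10 mm thick, 18 mm high, part of the bar, runs 35 mm further forward on its right side (y from -18 to -8 mm)
- stick_notch (a point): inner corner where the stick's heel face and lip meet (stick x = 0, y = -8 mm, 9 mm above its underside), axes of the stick. This L-shaped notch takes the block's rear corner away from the rail, heel on the rear end, lip along the outer side, when the stick's x points along the feed (-y of the jig)
- stick_grip (a point): middle of the stick's upright wooden handle (38 mm along x, 22 mm across in y, from 18 to 80 mm above the stick's underside): 60 mm behind the heel face and 52 mm above the underside; axes are the stick's
- strip_short: short dark brown terminal strip, 22 x 42 x 16 mm, loose bystander; origin under its centre
- tape_roll: small black tape roll, 58 mm across, 19 mm high, loose bystander; origin under its centre
- bobbin: porcelain bobbin insulator, 34 mm across, 38 mm high, loose bystander; origin under its centre

How it is judged (in metres and radians):
On the way, in this order (a step that is already met when the one before it is completed fails the run):
1. the push stick is picked up (height (world z) of stick_grip above 0.065 m and contact force between the fingers and stick above 1 N), for 0.2 s.
2. at the infeed end (block centre over 20 mm on the +y side of the jig's middle) the block is pressed on the rail with over 2 N (contact force between block and fence above 2 N and y of block_mid in the frame of jig above 0.02 m), for 0.2 s.
3. block pressed on the rail (over 2 N) while its centre passes the stretch from 5 to -30 mm (contact force between block and fence above 2 N and y of block_mid in the frame of jig between -0.03 and 0.005 m), for 0.2 s.
4. block pressed on the rail (over 2 N) while its centre passes the stretch from -40 to -75 mm (contact force between block and fence above 2 N and y of block_mid in the frame of jig between -0.075 and -0.04 m), for 0.2 s.
5. block pressed by the stick against both the stop (over 2 N) and the rail (over 2 N) (contact force between block and fence above 2 N and contact force between block and stop above 2 N and y of block_mid in the frame of jig below -0.084 m and contact force between stick and block above 1 N), for 0.2 s.
At the end, for the whole second after the job is handed in: The block lies flat on the bed within 5 mm of the stop, along the rail (within 0.08 rad of the fence, its centre 7 to 42 mm before the nominal rail face), and the stick stands flat on the bench within 40 mm of where it was; all at rest (y of block_mid in the frame of jig below -0.085 m and angle between the y axis of block and the y axis of fence, either way round below 0.08 rad and x of block_mid in the frame of fence between -0.042 and -0.007 m and angle between each of block, stick's own z axis and vertical below 0.06 rad and z of block_mid in the frame of jig below 0.034 m and linear speed of each of block, stick below 0.01 m/s and distance of stick_grip from where it was at the start of the episode below 0.04 m); the robot touches nothing.
It fails at once if block forced: over 12 N on the rail or over 22 N on the stop (contact force between block and fence above 12 N or contact force between block and stop above 22 N).
It fails at once if robot itself touches the block (contact force between any of the fingers, the arm and block above 0.5 N).
It fails at once if block twisted over 0.15 rad from the fence after leaving the infeed end (y of block_mid in the frame of jig below 0.005 m and angle between the y axis of block and the y axis of fence, either way round above 0.15 rad).
It fails at once if block lifted or tipped off the bed (angle between block's own z axis and vertical above 0.12 rad or z of block_mid in the frame of jig above 0.038 m).
It fails at once if a bystander moved over 30 mm (distance of any of strip_short, tape_roll, bobbin from where it was at the start of the episode above 0.03 m).
It also fails if it takes over 72 s, if anything falls off the work surface, if the arm or the gripper's body presses on something with over 40 N, if the wrist force passes 120 N, or if a joint passes its speed limit or range.

### The arm

A 6-joint arm with a two-finger parallel gripper is mounted at the origin on a cart in front of the work surface, level with it; the furniture and walls round the work are solid. World frame = base frame: x ahead of the robot, y to its left, z up, the work surface at z = 0. Lengths are in m, angles in degrees, forces in N, time in s.
With the tool pointing down it reaches from about 0.35 to 0.875 m from the base axis. Payload 4.2 kg.
Tool frame: the origin (TCP) lies midway between the tips of the shut fingers; the grasp point (between the pads) lies 19 mm behind it; y points along the fingers, x is the direction in which the jaws open and shut, and the axes are right-handed (so a half turn about y gives the same grasp; the last joint's range is limited). The gripper opens to 87 mm and grips with 3 to 60 N. Pads are 19 mm wide; open, the fingers measure 117 mm over their backs; the gripper's body (75 mm by 190 mm) begins 51 mm behind the grasp point.
Start: joints at [-55.886, 22.042, 0.453, 0, -68.411, -14.817], TCP at [0.207, -0.59, 0.223] pointing down, gripper open.
Joint ranges: [-179.83, 179.83], [-69.29, 118.12], [-61.27, 80.66], [-181.25, 117.63], [-171.15, -9.14], [-177.46, 177.46]. Speed limits (degrees/s): [159.86, 159.86, 180, 180, 180, 180].

### API

Orientations are given as a 3x3 rotation matrix whose columns are the frame's x, y, z axes.
In Python, from station import * gives the robot as it stands.
- The arm moves only by the tool jog_arm, never from a script. Its argument "series" is a list of rows, each a list of 3 entries, a list of its own where there are three numbers: the shift along the tool's x, y, z in m, then the turn, a rotation vector about the tool's x, y, z in degrees, then the finger opening in m, from 0 to 0.087. A call has 1 to 10 rows; each row shifts and turns the commanded pose from where the row before left it, along the tool's axes as they then stand; what a row does not reach is not made up. A row lasts 1/8 s, in which the tool goes at most 62.5 mm and 10.7 degrees, less where a joint would pass 70% of its speed; a pose out of reach is approached as far as the arm can. A call is refused whole if a number of a shift passes 0.0625 or a number of a turn 10.7, either way. A call with a gripper value outside its range is refused whole. The fingers move at their own pace and stop on an object; the grip force is fixed at half the most. Time passes only in rows, so rows that do not move let the fingers close. It gives the time, the measured TCP pose, the force and the opening at its end, in the units of the state.
- sense(): the state, without advancing time (a new reading comes with each control period).
- capture(name): name is "scene" or "top"; returns the picture (480x640x3 uint8, red, green, blue); there is no depth.
- camera_info(name): a dict with "fx", "fy", "cx", "cy" (pixels), "rvec" (rotation vector, rad) and "tvec" (3), from world to camera coordinates, as OpenCV has them. Camera axes: x right, y down, z forward; pixel columns grow to the right and rows downward; lengths in m; the calibration is good to about 2 mm. A picture is of the moment at which its call begins. camera_info takes no time and is no camera call.
- finish_job(): hands the job in, once; it reports no verdict.
The state is a dict: "time_s": time; "joints": joint angles; "joint_velocities": joint speeds; "effort": joint torques, N m; "tcp_pos": TCP position; "ee_rot": TCP orientation; "wrist_force": force on the tool from outside, world axes, zero at the start; "moment": the same for the moment, N m; "gripper_width": opening from 0.0 (shut) to 1.0 (fully open).
Only numpy, scipy, OpenCV 4.12 (cv2) and the standard library are available. Lean on these libraries where they do the work, as an engineer would, in place of code of your own. Each camera call takes 0.05 s, during which the arm holds its last target. There are 200 camera calls.

## Working session

There is one attempt and no reset: what is moved stays moved. The work goes in short steps, Python scripts to look and compute and a tool call to move; the robot and the scene stay as the last step left them, time stands still between calls to the robot, and variables do not carry over. Pictures are saved under pics/ and viewed, about 8 in all and at most 12, crops included, and the job is handed in when it is done.

Besides the shell and the picture viewer there is one more tool, called after "Request:" in YAML: its name, and indented under it one key for each argument. jog_arm: Moves the arm, as the interface text tells. Its arguments: {"type":"object","properties":{"series":{"type":"array","items":{"type":"array"}}},"required":["series"]}

```bash
mkdir -p pics; ls; python3 - <<'E'
from station import *
import cv2
s=sense(); print({k:s[k] for k in ('time_s','tcp_pos','ee_rot','wrist_force','gripper_width')})
for n in ("scene","top"):
    print(n,camera_info(n)); cv2.imwrite(f"pics/{n}0.png",capture(n)[:,:,::-1])
E
```

```text
pics
{'time_s': 0.0, 'tcp_pos': array([ 0.20636505, -0.58931123,  0.22147669]), 'ee_rot': array([[-3.30295113e-01, -8.17648035e-04, -9.43877360e-01],
       [ 9.43875166e-01,  2.03734414e-03, -3.30296110e-01],
       [ 2.19306897e-03, -9.99997590e-01,  9.88328620e-05]]), 'wrist_force': array([-0.44571778, -0.10842565, -0.60483665]), 'gripper_width': 1.0021228009560084}
scene {'fx': 452.2052643824684, 'fy': 452.2052643824684, 'cx': 317.0150744008432, 'cy': 234.47056148153877, 'rvec': array([ 1.06465672, -2.44526247,  0.99264582]), 'tvec': array([0.30580931, 0.39978709, 0.60343314])}
top {'fx': 499.33319132082727, 'fy': 499.33319132082727, 'cx': 317.8362340538193, 'cy': 238.25757853756346, 'rvec': array([ 2.17891253, -2.20524982,  0.08758192]), 'tvec': array([-0.08899795,  0.57632285,  1.09252651])}
```

View pics/top0.png

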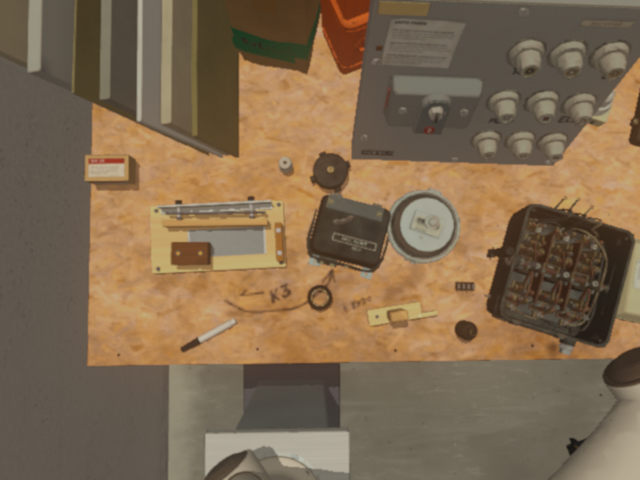

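View pics/scene0.png

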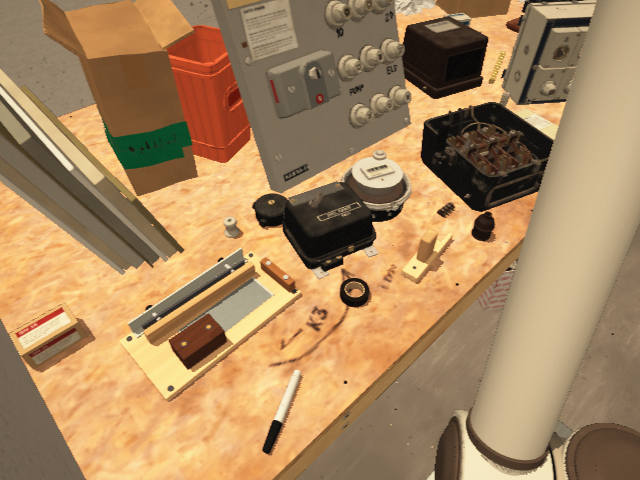

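The top view shows the jig at px (150–287, 200–273) with its fence on the upper side, the stop at (280,243) and the block at (190,254). The stick is at (368–437, 303–325) with its lip to the right. I'll measure these next.

```bash
cat > h.py <<'E'
import numpy as np, cv2
from station import *
def cam(n):
    c=camera_info(n); K=np.array([[c['fx'],0,c['cx']],[0,c['fy'],c['cy']],[0,0,1]])
    return K,np.array(c['rvec']),np.array(c['tvec'])
def ray(n,px,z):
    K,r,t=cam(n); R=cv2.Rodrigues(r)[0]; C=-R.T@t
    p=np.atleast_2d(np.array(px,float)); d=np.c_[p,np.ones(len(p))]@np.linalg.inv(K).T@R
    return C+d*((z-C[2])/d[:,2])[:,None]
def proj(n,P):
    K,r,t=cam(n); return cv2.projectPoints(np.atleast_2d(np.array(P,float)),r,t,K,None)[0][:,0]
E
python3 - <<'E'
from h import *
im=cv2.imread('pics/top0.png')
print('cam',ray('top',[[317,238],[400,238],[317,100]],0))
a=cv2.resize(im[190:285,140:300],None,fx=5,fy=5,interpolation=cv2.INTER_CUBIC)
b=cv2.resize(im[295:335,355:515],None,fx=5,fy=3*5/3,interpolation=cv2.INTER_CUBIC)
cv2.imwrite('pics/crop.png',np.vstack([a[:395+80],b])[:600+80][:, :])
hsv=cv2.cvtColor(im,cv2.COLOR_BGR2HSV)
for p in [(160,260),(175,240),(190,254),(230,222),(220,210),(230,245),(280,243),(380,316),(398,313),(430,314),(350,330),(250,300),(465,286)]:print(p,hsv[p[1],p[0]],im[p[1],p[0]])
E
python3 -c "
import cv2;i=cv2.imread('pics/crop.png');print(i.shape);cv2.imwrite('pics/crop.png',cv2.resize(i,(int(i.shape[1]*600/i.shape[0]),600)))"
```

```text
cam [[ 0.57720395 -0.09426644  0.        ]
 [ 0.57500968 -0.28294692  0.        ]
 [ 0.89712785 -0.09819499  0.        ]]
(160, 260) [ 21 110 194] [110 169 194]
(175, 240) [ 19 120 194] [103 160 194]
(190, 254) [ 13 162 110] [ 40  70 110]
(230, 222) [ 17 137 193] [ 89 149 193]
(220, 210) [ 19  41 156] [131 147 156]
(230, 245) [ 20  32 142] [124 136 142]
(280, 243) [ 15 176 155] [ 48 102 155]
(380, 316) [ 21 110 193] [110 169 193]
(398, 313) [ 17 138 186] [ 85 142 186]
(430, 314) [ 23 106 193] [113 173 193]
(350, 330) [ 15 131 185] [ 90 138 185]
(250, 300) [ 16 143 196] [ 86 146 196]
(465, 286) [ 14 111  92] [52 71 92]
(675, 800, 3)
```

View pics/crop.png

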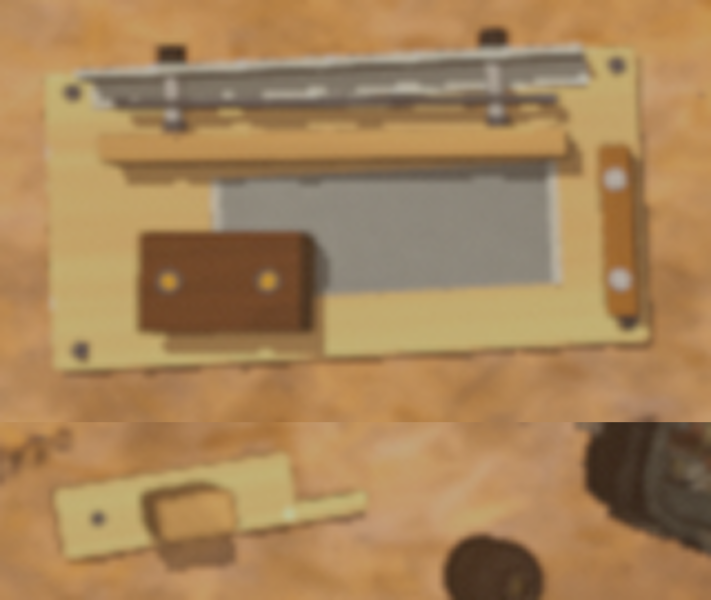

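```bash
cat >> h.py <<'E'
def crop(u,stick=False):
    u=np.array(u,float)/4.4444
    return u+([355,295-422/4.4444] if stick else [140,190])
E
python3 - <<'E'
from h import *
np.set_printoptions(precision=4,suppress=True)
J=ray('top',crop([[45,75],[636,47],[650,342],[55,370]]),.012)[:,:2]
def rep(n,P,q):
    print(n,P.tolist() if 0 else P.round(4).tolist()); 
    print(' sides',[round(float(np.linalg.norm(P[i]-P[(i+1)%4])),4) for i in range(4)],'ctr',P.mean(0).round(4))
rep('jig',J,0)
jx=((J[0]-J[3])+(J[1]-J[2])); jy=((J[0]-J[1])+(J[3]-J[2]))
print('jx ang',np.degrees(np.arctan2(jx[1],jx[0])),'jy ang',np.degrees(np.arctan2(jy[1],jy[0])))
B=ray('top',crop([[140,232],[302,232],[304,331],[139,331]]),.048)[:,:2]; rep('block',B,0)
a=(B[0]-B[1])+(B[3]-B[2]); print('blk y ang',np.degrees(np.arctan2(a[1],a[0])))
pins=ray('top',crop([[169,281],[268,281]]),.048)[:,:2];d=pins[0]-pins[1];print('pins mid',pins.mean(0),np.degrees(np.arctan2(d[1],d[0])))
S=ray('top',crop([[55,490],[290,455],[366,512],[68,560],[294,500],[366,492]],1),.018)[:,:2]; print('stick',S)
for p,q in((0,1),(3,2),(0,3)):
    d=S[q]-S[p];print(p,q,np.linalg.norm(d),np.degrees(np.arctan2(d[1],d[0])))
H=ray('top',crop([[158,490],[232,486],[236,532],[160,542]],1),.08)[:,:2];rep('handle',H,0)
R=ray('top',crop([[100,160],[568,157],[565,130],[100,135]]),.043)[:,:2];rep('rail',R,0)
d=R[0]-R[1];print('rail face ang',np.degrees(np.arctan2(d[1],d[0])))
T=ray('top',crop([[600,147],[610,316]]),.038)[:,:2];print('stop face edge',T)
E
```

```text
jig [[0.6508, 0.2798], [0.6619, -0.0187], [0.5123, -0.0246], [0.502, 0.2733]]
 sides [0.2988, 0.1496, 0.2981, 0.149] ctr [0.5817 0.1274]
jx ang 2.388333326137005 jy ang 92.05317566782965
block [[0.5684, 0.2213], [0.5675, 0.1426], [0.5193, 0.1415], [0.5203, 0.2214]]
 sides [0.0787, 0.0482, 0.0799, 0.0482] ctr [0.5439 0.1817]
blk y ang 89.31408967868418
pins mid [0.5441 0.183 ] 89.31431942013127
stick [[ 0.4143 -0.2036]
 [ 0.43   -0.3214]
 [ 0.4013 -0.3586]
 [ 0.3797 -0.2094]
 [ 0.4077 -0.3228]
 [ 0.4112 -0.3589]]
0 1 0.11881252973641188 -82.3657028659635
3 2 0.15074228375530752 -81.73270563295333
0 3 0.03509384778379669 -170.47801776401707
handle [[0.4184, -0.2454], [0.4198, -0.2803], [0.3983, -0.2817], [0.3941, -0.2458]]
 sides [0.035, 0.0215, 0.0361, 0.0243] ctr [ 0.4076 -0.2633]
rail [[0.6044, 0.2425], [0.6032, 0.0133], [0.6166, 0.0147], [0.6167, 0.2426]]
 sides [0.2292, 0.0134, 0.2279, 0.0123] ctr [0.6102 0.1283]
rail face ang 89.71910107159252
stop face edge [[ 0.6085 -0.0021]
 [ 0.525  -0.0064]]
```

Request:
jog_arm:
  series:
    - [[0.0344, 0.0143, -0.0421], [0, 0, 0], 0.087]
    - [[0.0344, 0.0143, -0.0421], [0, 0, 0], 0.087]
    - [[0.0344, 0.0143, -0.0421], [0, 0, 0], 0.087]
    - [[0.0344, 0.0143, -0.0421], [0, 0, 0], 0.087]
    - [[0.0344, 0.0143, -0.0421], [0, 0, 0], 0.087]
    - [[0.0344, 0.0143, -0.0421], [0, 0, 0], 0.087]
    - [[0.0344, 0.0143, -0.0421], [0, 0, 0], 0.087]
    - [[0, 0, 0], [0, -9.8, 0], 0.087]
    - [[0, 0, 0], [0, -9.8, 0], 0.087]
    - [[0, 0, 0], [0, -9.8, 0], 0.087]

```text
time_s: 1.35
tcp_pos: [0.405, -0.2648, 0.1221]
ee_rot: [[-0.755, -0.001, -0.655], [0.655, 0.0, -0.755], [0.001, -1.0, 0.0]]
wrist_force: [0.1, -0.2, 0.5]
gripper_width: 0.999
```

Request:
jog_arm:
  series:
    - [[0, 0, 0], [0, -9.8, 0], 0.087]
    - [[0, 0, 0], [0, -9.8, 0], 0.087]
    - [[0, 0, 0], [0, -9.8, 0], 0.087]
    - [[0, 0, 0], [0, -9.8, 0], 0.087]
    - [[0, 0, 0], [0, -9.9, 0], 0.087]
    - [[0, 0, 0], [0, 0, 0], 0.087]

```text
time_s: 2.1
tcp_pos: [0.4049, -0.2651, 0.1222]
ee_rot: [[-0.991, -0.001, 0.134], [-0.134, 0.0, -0.991], [0.001, -1.0, -0.0]]
wrist_force: [-0.5, -0.2, 0.1]
gripper_width: 0.999
```

```bash
cat >> h.py <<'E'
def st():
    s=sense(); R=s['ee_rot']
    print(round(s['time_s'],2),s['tcp_pos'].round(4),'xang',np.degrees(np.arctan2(R[1,0],R[0,0])).round(2),'tilt',R[:,1].round(3),'F',s['wrist_force'].round(2),'M',s['moment'].round(2),'w',round(s['gripper_width'],3),'j',np.array(s['joints']).round(1))
    return s
E
python3 -c "
from h import *
s=st();R=s['ee_rot'];print((R.T@(np.array([.405,-.2645,.033])-s['tcp_pos'])).round(4))"
```

```text
2.1 [ 0.4049 -0.2651  0.1222] xang -172.32 tilt [-0.001  0.    -1.   ] F [-0.52 -0.16  0.11] M [0.05 0.11 0.03] w 0.999 j [-13.9  14.4 -27.   -0.  -48.6  21.6]
[-0.0002  0.0892 -0.0005]
```

Request:
jog_arm:
  series:
    - [[0, 0.03, 0], [0, 0, 0], 0.087]
    - [[0, 0.03, 0], [0, 0, 0], 0.087]
    - [[0, 0.0285, 0], [0, 0, 0], 0.087]
    - [[0, 0, 0], [0, 0, 0], 0.087]
    - [[0, 0, 0], [0, 0, 0], 0.0]
    - [[0, 0, 0], [0, 0, 0], 0.0]
    - [[0, 0, 0], [0, 0, 0], 0.0]
    - [[0, 0, 0], [0, 0, 0], 0.0]
    - [[0, 0, 0], [0, 0, 0], 0.0]

```text
time_s: 3.22
tcp_pos: [0.4052, -0.2652, 0.0342]
ee_rot: [[-0.991, 0.0, 0.136], [-0.136, -0.0, -0.991], [-0.0, -1.0, 0.0]]
wrist_force: [-0.2, 0.2, -0.3]
gripper_width: 0.519
```

```bash
python3 -c "
from h import *
st()
cv2.imwrite('pics/s1.png',capture('scene')[150:310,330:530][:,:,::-1].repeat(3,0).repeat(3,1))"
```

```text
3.23 [ 0.4052 -0.2652  0.0342] xang -172.21 tilt [ 0. -0. -1.] F [-0.22  0.19 -0.25] M [0.02 0.06 0.05] w 0.519 j [-13.9  22.1 -32.5   0.  -35.5  21.7]
```

View pics/s1.png

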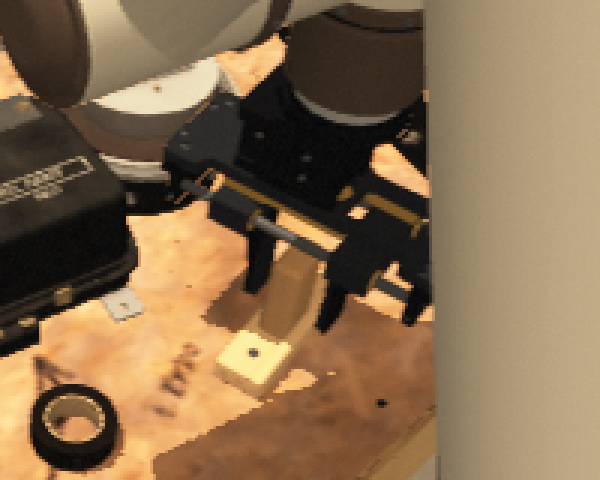

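The handle at about (290,290) in the crop is centred between the fingers, which are still closing.

Request:
jog_arm:
  series:
    - [[0, 0, 0], [0, 0, 0], 0.0]
    - [[0, 0, 0], [0, 0, 0], 0.0]
    - [[0, 0, 0], [0, 0, 0], 0.0]
    - [[0, 0, 0], [0, 0, 0], 0.0]
    - [[0, 0, 0], [0, 0, 0], 0.0]
    - [[0, 0, 0], [0, 0, 0], 0.0]
    - [[0, 0, 0], [0, 0, 0], 0.0]

```text
time_s: 4.15
tcp_pos: [0.4055, -0.2653, 0.0341]
ee_rot: [[-0.991, 0.001, 0.136], [-0.136, -0.0, -0.991], [-0.001, -1.0, 0.0]]
wrist_force: [1.3, -0.4, 1.1]
gripper_width: 0.258
```

```bash
python3 -c "
from h import *
st()"
```

```text
4.15 [ 0.4055 -0.2653  0.0341] xang -172.19 tilt [ 0.001 -0.    -1.   ] F [ 1.3  -0.43  1.12] M [-0.06 -0.35  0.04] w 0.258 j [-13.9  22.1 -32.4   0.  -35.4  21.7]
```

Request:
jog_arm:
  series:
    - [[0, -0.02, 0], [0, 0, 0], 0.0]
    - [[0, -0.04, 0], [0, 0, 0], 0.0]
    - [[0, -0.03, 0], [0, 0, 0], 0.0]
    - [[0, 0, 0], [0, 4.0, 0], 0.0]
    - [[0, 0, 0], [0, 4.1, 0], 0.0]
    - [[0, 0, 0], [0, 0, 0], 0.0]

```text
time_s: 4.9
tcp_pos: [0.4038, -0.2648, 0.1232]
ee_rot: [[-1.0, -0.003, -0.005], [0.005, 0.001, -1.0], [0.003, -1.0, -0.001]]
wrist_force: [-0.1, -0.1, -1.3]
gripper_width: 0.246
```

Request:
jog_arm:
  series:
    - [[-0.005, 0, -0.03], [0, 0, 0], 0.0]
    - [[-0.01, 0, -0.05], [0, 0, 0], 0.0]
    - [[-0.01, 0, -0.05], [0, 0, 0], 0.0]
    - [[-0.01, 0, -0.05], [0, 0, 0], 0.0]
    - [[-0.01, 0, -0.05], [0, 0, 0], 0.0]
    - [[-0.01, 0, -0.05], [0, 0, 0], 0.0]
    - [[-0.01, 0, -0.05], [0, 0, 0], 0.0]
    - [[-0.01, 0, -0.05], [0, 0, 0], 0.0]
    - [[-0.01, 0, -0.05], [0, 0, 0], 0.0]
    - [[-0.01, 0, -0.05], [0, 0, 0], 0.0]

```text
time_s: 6.15
tcp_pos: [0.5021, 0.2155, 0.1233]
ee_rot: [[-1.0, -0.002, -0.004], [0.004, -0.001, -1.0], [0.002, -1.0, 0.001]]
wrist_force: [1.2, -0.0, -1.0]
gripper_width: 0.253
```

Request:
jog_arm:
  series:
    - [[-0.01, 0, -0.05], [0, 0, 0], 0.0]
    - [[-0.009, 0, -0.03], [0, 0, 0], 0.0]
    - [[0, 0, 0], [0, 0, 0], 0.0]
    - [[0, 0, 0], [0, 0, 0], 0.0]

```text
time_s: 6.65
tcp_pos: [0.5212, 0.2932, 0.1231]
ee_rot: [[-1.0, -0.002, -0.005], [0.005, -0.002, -1.0], [0.002, -1.0, 0.002]]
wrist_force: [0.7, -0.3, -1.3]
gripper_width: 0.253
```

```bash
python3 -c "
from h import *
s=st();R=s['ee_rot'];print((R.T@(np.array([.519,.295,.05])-s['tcp_pos'])).round(4))
im=capture('top');cv2.imwrite('pics/t2f.png',im[:,:,::-1])
cv2.imwrite('pics/t2.png',cv2.resize(im[190:300,110:300][:,:,::-1],None,fx=4,fy=4,interpolation=cv2.INTER_CUBIC))"
```

```text
6.65 [0.5212 0.2932 0.1231] xang 179.71 tilt [-0.002 -0.002 -1.   ] F [ 0.73 -0.31 -1.27] M [0.01 0.15 0.03] w 0.253 j [ 44.8  24.5 -11.1  -0.  -54.6 -45.1]
[ 0.0021  0.0731 -0.0019]
```

View pics/t2.png

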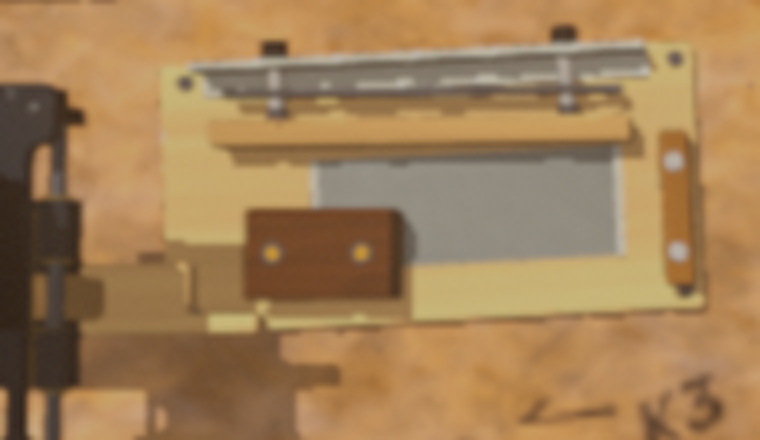

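```bash
python3 -c "
from h import *
print(ray('top',np.array([[192,313],[190,262],[264,318]])/4+[110,190],.107).round(4))
print(((proj('top',[[.5129,.2332,.107],[.539,.233,.107],[.508,.198,.107]])-[110,190])*4).round(0))"
```

```text
[[0.5118 0.2317 0.107 ]
 [0.5378 0.233  0.107 ]
 [0.5088 0.1951 0.107 ]]
[[189. 311.]
 [190. 260.]
 [258. 320.]]
```

Request:
jog_arm:
  series:
    - [[0, 0.025, 0], [0, 0, 0], 0.0]
    - [[0, 0.03, 0], [0, 0, 0], 0.0]
    - [[0, 0.018, 0], [0, 0, 0], 0.0]
    - [[-0.001, 0, 0.003], [0, 0, 0], 0.0]
    - [[-0.001, 0, 0.003], [0, 0, 0], 0.0]
    - [[-0.001, 0, 0.002], [0, 0, 0], 0.0]
    - [[0, 0, 0], [0, 0, 0], 0.0]

```text
time_s: 7.58
tcp_pos: [0.5255, 0.2861, 0.0518]
ee_rot: [[-1.0, 0.001, -0.006], [0.006, 0.001, -1.0], [-0.001, -1.0, -0.001]]
wrist_force: [-0.3, 0.5, -1.1]
gripper_width: 0.252
```

Request:
jog_arm:
  series:
    - [[-0.002, 0, 0.001], [0, 0, 0], 0.0]
    - [[-0.002, 0, 0.001], [0, 0, 0], 0.0]
    - [[-0.002, 0, 0.001], [0, 0, 0], 0.0]
    - [[-0.002, 0, 0.001], [0, 0, 0], 0.0]
    - [[-0.002, 0, 0.001], [0, 0, 0], 0.0]
    - [[-0.002, 0, 0.001], [0, 0, 0], 0.0]
    - [[-0.002, 0, 0.001], [0, 0, 0], 0.0]

```text
time_s: 8.45
tcp_pos: [0.5391, 0.279, 0.0508]
ee_rot: [[-1.0, -0.0, -0.005], [0.005, -0.0, -1.0], [0.0, -1.0, 0.0]]
wrist_force: [-1.1, 0.8, -2.4]
gripper_width: 0.251
```

```bash
python3 -c "
from h import *
st()
im=capture('top')
cv2.imwrite('pics/t3.png',cv2.resize(im[190:300,110:300][:,:,::-1],None,fx=4,fy=4,interpolation=cv2.INTER_CUBIC))"
```

```text
8.45 [0.5391 0.279  0.0508] xang 179.7 tilt [-0. -0. -1.] F [-1.07  0.85 -2.35] M [ 0.31  0.55 -0.14] w 0.251 j [ 42.6  30.  -14.   -0.  -46.  -42.9]
```

View pics/t3.png

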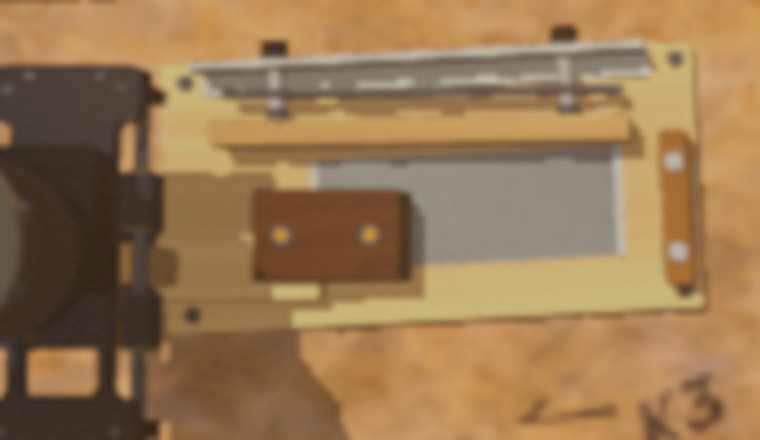

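```bash
python3 -c "
from h import *
p=ray('top',np.array([[280.5,234.5],[370.5,234.5]])/4+[110,190],.048);d=p[0]-p[1];print(p.mean(0),np.degrees(np.arctan2(d[1],d[0])))
r=ray('top',np.array([[210,146],[632,144]])/4+[110,190],.043);d=r[0]-r[1];print(r,np.degrees(np.arctan2(d[1],d[0])))"
```

```text
[0.55401346 0.17829345 0.048     ] 89.32016888606645
[[0.60326667 0.24247588 0.043     ]
 [0.60175173 0.01286584 0.043     ]] 89.62197434884992
```

Block stays square in the notch; the remaining gap to the rail is about 24 mm.

Request:
jog_arm:
  series:
    - [[-0.002, 0, 0.0008], [0, 0, 0], 0.0]
    - [[-0.002, 0, 0.0008], [0, 0, 0], 0.0]
    - [[-0.002, 0, 0.0008], [0, 0, 0], 0.0]
    - [[-0.002, 0, 0.0008], [0, 0, 0], 0.0]
    - [[-0.002, 0, 0.0008], [0, 0, 0], 0.0]
    - [[-0.002, 0, 0.0008], [0, 0, 0], 0.0]
    - [[-0.002, 0, 0.0008], [0, 0, 0], 0.0]
    - [[-0.002, 0, 0.0008], [0, 0, 0], 0.0]
    - [[-0.002, 0, 0.0008], [0, 0, 0], 0.0]

```text
time_s: 9.62
tcp_pos: [0.5571, 0.2718, 0.051]
ee_rot: [[-1.0, -0.0, -0.005], [0.005, 0.0, -1.0], [0.0, -1.0, -0.0]]
wrist_force: [-0.7, 0.7, -2.6]
gripper_width: 0.25
```

Request:
jog_arm:
  series:
    - [[-0.001, 0, 0.0004], [0, 0, 0], 0.0]
    - [[-0.001, 0, 0.0004], [0, 0, 0], 0.0]
    - [[-0.001, 0, 0.0004], [0, 0, 0], 0.0]

```text
time_s: 10.0
tcp_pos: [0.56, 0.2706, 0.051]
ee_rot: [[-1.0, -0.0, -0.005], [0.005, 0.0, -1.0], [0.0, -1.0, -0.0]]
wrist_force: [-2.3, 0.7, -2.2]
gripper_width: 0.249
```

Request:
jog_arm:
  series:
    - [[-0.001, 0, 0.0004], [0, 0, 0], 0.0]
    - [[-0.001, 0, 0.0004], [0, 0, 0], 0.0]

```text
time_s: 10.25
tcp_pos: [0.562, 0.2698, 0.051]
ee_rot: [[-1.0, -0.0, -0.005], [0.005, -0.0, -1.0], [0.0, -1.0, 0.0]]
wrist_force: [-1.7, 1.5, -2.9]
gripper_width: 0.252
```

Request:
jog_arm:
  series:
    - [[-0.001, 0, 0.0002], [0, 0, 0], 0.0]
    - [[0, 0, 0], [0, 0, 0], 0.0]

```text
time_s: 10.5
tcp_pos: [0.563, 0.2695, 0.0509]
ee_rot: [[-1.0, 0.0, -0.005], [0.005, -0.0, -1.0], [-0.0, -1.0, 0.0]]
wrist_force: [-1.3, -0.4, -2.6]
gripper_width: 0.252
```

Request:
jog_arm:
  series:
    - [[-0.001, 0, 0.0002], [0, 0, 0], 0.0]
    - [[0, 0, 0], [0, 0, 0], 0.0]

```text
time_s: 10.75
tcp_pos: [0.5638, 0.2693, 0.0509]
ee_rot: [[-1.0, -0.0, -0.005], [0.005, -0.0, -1.0], [0.0, -1.0, 0.0]]
wrist_force: [-2.1, -0.2, -1.4]
gripper_width: 0.248
```

```bash
python3 -c "
from h import *
st()
im=capture('top')
cv2.imwrite('pics/t4.png',cv2.resize(im[190:300,110:300][:,:,::-1],None,fx=4,fy=4,interpolation=cv2.INTER_CUBIC))"
```

```text
10.75 [0.5638 0.2693 0.0509] xang 179.69 tilt [-0. -0. -1.] F [-2.05 -0.17 -1.36] M [ 0.22  0.88 -0.18] w 0.248 j [ 40.3  31.3 -11.3  -0.  -47.4 -40.7]
```

Request:
jog_arm:
  series:
    - [[-0.001, 0, 0.0002], [0, 0, 0], 0.0]
    - [[0, 0, 0], [0, 0, 0], 0.0]

```text
time_s: 11.05
tcp_pos: [0.5643, 0.2692, 0.0509]
ee_rot: [[-1.0, -0.001, -0.006], [0.006, -0.0, -1.0], [0.001, -1.0, 0.0]]
wrist_force: [-4.6, 2.3, -0.2]
gripper_width: 0.249
```

Request:
jog_arm:
  series:
    - [[-0.001, 0, 0.0002], [0, 0, 0], 0.0]
    - [[0, 0, 0], [0, 0, 0], 0.0]

```text
time_s: 11.3
tcp_pos: [0.565, 0.2689, 0.0509]
ee_rot: [[-1.0, -0.002, -0.006], [0.006, -0.0, -1.0], [0.002, -1.0, 0.0]]
wrist_force: [-5.4, 2.1, 0.2]
gripper_width: 0.249
```

```bash
python3 -c "
from h import *
st()"
```

```text
11.3 [0.565  0.2689 0.0509] xang 179.66 tilt [-0.002 -0.    -1.   ] F [-5.38  2.12  0.15] M [ 0.63  2.03 -0.39] w 0.249 j [ 40.2  31.5 -11.1  -0.1 -47.6 -40.5]
```

View pics/t4.png

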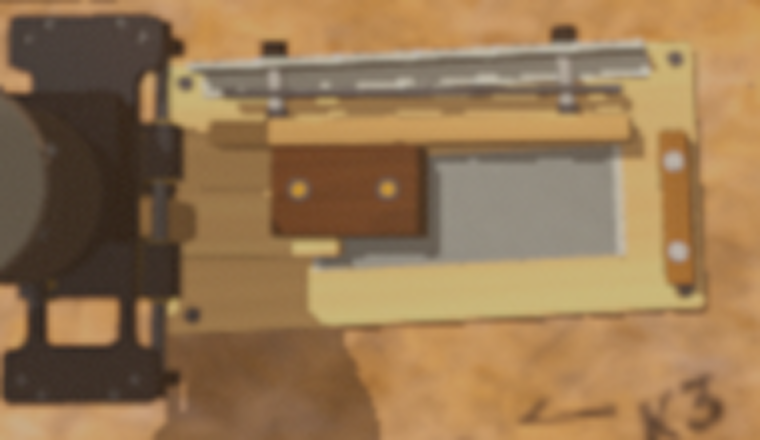

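Block is flush on the rail at about 5 N, with its centre near jig y +42 mm. I'll start the feed now and watch Fx.

Request:
jog_arm:
  series:
    - [[-0.0005, 0, 0.0005], [0, 0, 0], 0.0]
    - [[0, 0, 0.0015], [0, 0, 0], 0.0]
    - [[0, 0, 0.002], [0, 0, 0], 0.0]
    - [[0, 0, 0.002], [0, 0, 0], 0.0]

```text
time_s: 11.8
tcp_pos: [0.5657, 0.265, 0.051]
ee_rot: [[-1.0, -0.0, -0.006], [0.006, 0.003, -1.0], [0.0, -1.0, -0.003]]
wrist_force: [-7.5, 7.6, 0.2]
gripper_width: 0.254
```

Request:
jog_arm:
  series:
    - [[0, 0, 0.002], [0, 0, 0], 0.0]
    - [[0, 0, 0.002], [0, 0, 0], 0.0]
    - [[0, 0, 0.002], [0, 0, 0], 0.0]
    - [[0, 0, 0.002], [0, 0, 0], 0.0]

```text
time_s: 12.3
tcp_pos: [0.5657, 0.257, 0.0509]
ee_rot: [[-1.0, -0.0, -0.006], [0.006, 0.003, -1.0], [0.0, -1.0, -0.003]]
wrist_force: [-7.2, 7.2, -0.0]
gripper_width: 0.248
```

```bash
python3 -c "
from h import *
st()"
```

```text
12.3 [0.5657 0.257  0.0509] xang 179.66 tilt [-0.     0.003 -1.   ] F [-7.16  7.2  -0.02] M [ 2.25  2.42 -0.4 ] w 0.248 j [ 39.3  31.  -11.8  -0.2 -47.  -39.5]
```

Request:
jog_arm:
  series:
    - [[0.0004, 0, 0.002], [0, 0, 0], 0.0]
    - [[0, 0, 0.0025], [0, 0, 0], 0.0]
    - [[0, 0, 0.0025], [0, 0, 0], 0.0]
    - [[0, 0, 0.0025], [0, 0, 0], 0.0]
    - [[0, 0, 0.0025], [0, 0, 0], 0.0]

```text
time_s: 12.92
tcp_pos: [0.5654, 0.2447, 0.0509]
ee_rot: [[-1.0, 0.0, -0.006], [0.006, 0.003, -1.0], [-0.0, -1.0, -0.003]]
wrist_force: [-6.1, 6.5, -1.0]
gripper_width: 0.25
```

Request:
jog_arm:
  series:
    - [[0, 0, 0.0025], [0, 0, 0], 0.0]
    - [[0, 0, 0.0025], [0, 0, 0], 0.0]
    - [[0, 0, 0.0025], [0, 0, 0], 0.0]
    - [[0, 0, 0.0025], [0, 0, 0], 0.0]
    - [[0, 0, 0.0025], [0, 0, 0], 0.0]

```text
time_s: 13.55
tcp_pos: [0.5654, 0.232, 0.0509]
ee_rot: [[-1.0, 0.0, -0.006], [0.006, 0.002, -1.0], [-0.0, -1.0, -0.002]]
wrist_force: [-5.4, 6.0, -0.5]
gripper_width: 0.251
```

```bash
python3 -c "
from h import *
st()
im=capture('top')
cv2.imwrite('pics/t5.png',cv2.resize(im[190:300,110:300][:,:,::-1],None,fx=4,fy=4,interpolation=cv2.INTER_CUBIC))"
```

```text
13.55 [0.5654 0.232  0.0509] xang 179.67 tilt [ 0.     0.002 -1.   ] F [-5.42  6.   -0.47] M [ 1.99  2.04 -0.34] w 0.251 j [ 37.4  30.2 -13.4  -0.1 -46.3 -37.6]
```

View pics/t5.png

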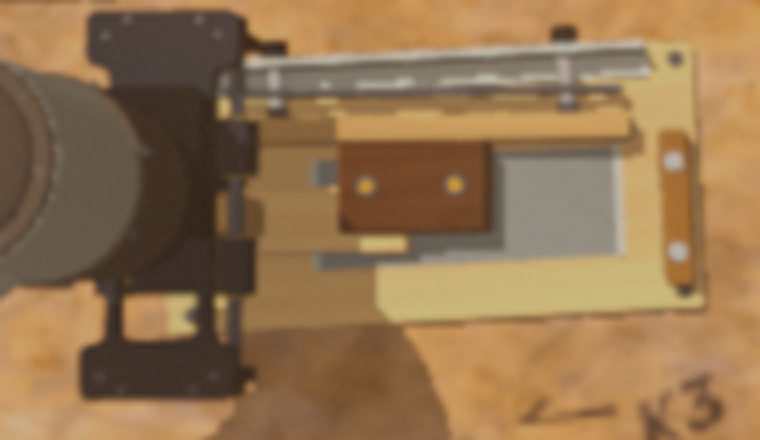

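Request:
jog_arm:
  series:
    - [[-0.0003, 0, 0.0025], [0, 0, 0], 0.0]
    - [[0, 0, 0.0025], [0, 0, 0], 0.0]
    - [[0, 0, 0.0025], [0, 0, 0], 0.0]
    - [[0, 0, 0.0025], [0, 0, 0], 0.0]
    - [[0, 0, 0.0025], [0, 0, 0], 0.0]
    - [[0, 0, 0.0025], [0, 0, 0], 0.0]

```text
time_s: 14.35
tcp_pos: [0.5655, 0.217, 0.0509]
ee_rot: [[-1.0, -0.0, -0.006], [0.006, 0.002, -1.0], [0.0, -1.0, -0.002]]
wrist_force: [-6.3, 5.6, -0.9]
gripper_width: 0.251
```

Request:
jog_arm:
  series:
    - [[-0.0001, 0, 0.0025], [0, 0, 0], 0.0]
    - [[0, 0, 0.0025], [0, 0, 0], 0.0]
    - [[0, 0, 0.0025], [0, 0, 0], 0.0]
    - [[0, 0, 0.0025], [0, 0, 0], 0.0]
    - [[0, 0, 0.0025], [0, 0, 0], 0.0]
    - [[0, 0, 0.0025], [0, 0, 0], 0.0]

```text
time_s: 15.1
tcp_pos: [0.5656, 0.2018, 0.0509]
ee_rot: [[-1.0, -0.0, -0.006], [0.006, 0.002, -1.0], [0.0, -1.0, -0.002]]
wrist_force: [-6.4, 5.7, -1.3]
gripper_width: 0.248
```

Request:
jog_arm:
  series:
    - [[0, 0, 0.0025], [0, 0, 0], 0.0]
    - [[0, 0, 0.0025], [0, 0, 0], 0.0]
    - [[0, 0, 0.0025], [0, 0, 0], 0.0]
    - [[0, 0, 0.0025], [0, 0, 0], 0.0]
    - [[0, 0, 0.0025], [0, 0, 0], 0.0]
    - [[0, 0, 0.0025], [0, 0, 0], 0.0]

```text
time_s: 15.85
tcp_pos: [0.5655, 0.1867, 0.0508]
ee_rot: [[-1.0, -0.0, -0.006], [0.006, 0.002, -1.0], [0.0, -1.0, -0.002]]
wrist_force: [-5.8, 5.5, -0.9]
gripper_width: 0.247
```

Request:
jog_arm:
  series:
    - [[0, 0, 0.0025], [0, 0, 0], 0.0]
    - [[0, 0, 0.0025], [0, 0, 0], 0.0]
    - [[0, 0, 0.0025], [0, 0, 0], 0.0]
    - [[0, 0, 0.0025], [0, 0, 0], 0.0]
    - [[0, 0, 0.0025], [0, 0, 0], 0.0]
    - [[0, 0, 0.0025], [0, 0, 0], 0.0]

```text
time_s: 16.6
tcp_pos: [0.5655, 0.1715, 0.0508]
ee_rot: [[-1.0, -0.0, -0.006], [0.006, 0.002, -1.0], [0.0, -1.0, -0.002]]
wrist_force: [-5.1, 5.6, -1.1]
gripper_width: 0.253
```

```bash
python3 -c "
from h import *
st()
im=capture('top')
cv2.imwrite('pics/t6.png',cv2.resize(im[190:300,130:320][:,:,::-1],None,fx=4,fy=4,interpolation=cv2.INTER_CUBIC))"
```

```text
16.6 [0.5655 0.1715 0.0508] xang 179.68 tilt [-0.     0.002 -1.   ] F [-5.15  5.63 -1.14] M [ 1.81  1.75 -0.3 ] w 0.253 j [ 32.5  28.7 -16.4  -0.1 -44.9 -32.8]
```

View pics/t6.png

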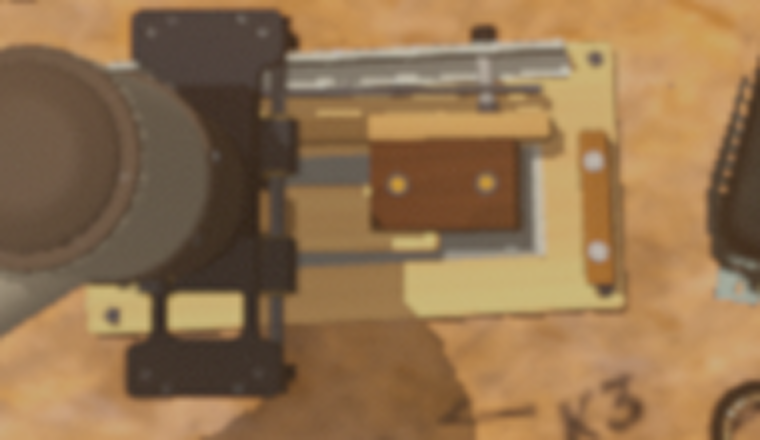

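Tracking well: the block front is at px 517 and the stop face at 582 in the crop, so about 35 mm remain.

Request:
jog_arm:
  series:
    - [[-0.0004, 0, 0.0025], [0, 0, 0], 0.0]
    - [[0, 0, 0.0025], [0, 0, 0], 0.0]
    - [[0, 0, 0.0025], [0, 0, 0], 0.0]
    - [[0, 0, 0.0025], [0, 0, 0], 0.0]
    - [[0, 0, 0.0025], [0, 0, 0], 0.0]
    - [[0, 0, 0.0025], [0, 0, 0], 0.0]

```text
time_s: 17.4
tcp_pos: [0.5657, 0.1565, 0.0508]
ee_rot: [[-1.0, -0.0, -0.006], [0.006, 0.002, -1.0], [0.0, -1.0, -0.002]]
wrist_force: [-5.2, 6.5, -1.1]
gripper_width: 0.252
```

Request:
jog_arm:
  series:
    - [[-0.0001, 0, 0.0025], [0, 0, 0], 0.0]
    - [[0, 0, 0.0025], [0, 0, 0], 0.0]
    - [[0, 0, 0.0025], [0, 0, 0], 0.0]
    - [[0, 0, 0.0025], [0, 0, 0], 0.0]
    - [[0, 0, 0.002], [0, 0, 0], 0.0]

```text
time_s: 18.02
tcp_pos: [0.5657, 0.1444, 0.0508]
ee_rot: [[-1.0, -0.001, -0.006], [0.006, 0.001, -1.0], [0.001, -1.0, -0.001]]
wrist_force: [-5.7, 5.7, -0.9]
gripper_width: 0.247
```

Request:
jog_arm:
  series:
    - [[0, 0, 0.001], [0, 0, 0], 0.0]
    - [[0, 0, 0.001], [0, 0, 0], 0.0]
    - [[0, 0, 0.001], [0, 0, 0], 0.0]

```text
time_s: 18.4
tcp_pos: [0.5658, 0.1415, 0.0508]
ee_rot: [[-1.0, -0.0, -0.006], [0.006, 0.001, -1.0], [0.0, -1.0, -0.001]]
wrist_force: [-5.1, 5.7, -0.9]
gripper_width: 0.251
```

Request:
jog_arm:
  series:
    - [[0, 0, 0.001], [0, 0, 0], 0.0]
    - [[0, 0, 0.001], [0, 0, 0], 0.0]

```text
time_s: 18.65
tcp_pos: [0.5657, 0.1395, 0.0508]
ee_rot: [[-1.0, -0.0, -0.006], [0.006, 0.001, -1.0], [0.0, -1.0, -0.001]]
wrist_force: [-4.7, 6.2, -0.7]
gripper_width: 0.247
```

Request:
jog_arm:
  series:
    - [[0, 0, 0.001], [0, 0, 0], 0.0]
    - [[0, 0, 0.0007], [0, 0, 0], 0.0]

```text
time_s: 18.9
tcp_pos: [0.5658, 0.1382, 0.0509]
ee_rot: [[-1.0, -0.0, -0.006], [0.006, 0.002, -1.0], [0.0, -1.0, -0.002]]
wrist_force: [-6.7, 9.1, 0.6]
gripper_width: 0.251
```

Request:
jog_arm:
  series:
    - [[0, 0, 0.0007], [0, 0, 0], 0.0]

```text
time_s: 19.02
tcp_pos: [0.5658, 0.1381, 0.051]
ee_rot: [[-1.0, 0.0, -0.006], [0.006, 0.003, -1.0], [-0.0, -1.0, -0.003]]
wrist_force: [-7.1, 10.3, 0.4]
gripper_width: 0.25
```

Request:
jog_arm:
  series:
    - [[0, 0, 0.0007], [0, 0, 0], 0.0]

```text
time_s: 19.15
tcp_pos: [0.5658, 0.138, 0.051]
ee_rot: [[-1.0, 0.001, -0.006], [0.006, 0.004, -1.0], [-0.001, -1.0, -0.004]]
wrist_force: [-7.5, 12.4, 0.4]
gripper_width: 0.253
```

Request:
jog_arm:
  series:
    - [[0, 0, 0.0003], [0, 0, 0], 0.0]
    - [[0, 0, 0], [0, 0, 0], 0.0]
    - [[0, 0, 0], [0, 0, 0], 0.0]
    - [[0, 0, 0], [0, 0, 0], 0.0]

```text
time_s: 19.65
tcp_pos: [0.5658, 0.138, 0.051]
ee_rot: [[-1.0, 0.001, -0.006], [0.006, 0.004, -1.0], [-0.001, -1.0, -0.004]]
wrist_force: [-7.6, 12.5, -0.6]
gripper_width: 0.252
```

```bash
python3 -c "
from h import *
st()
im=capture('top')
cv2.imwrite('pics/t7.png',cv2.resize(im[190:300,130:320][:,:,::-1],None,fx=4,fy=4,interpolation=cv2.INTER_CUBIC))"
```

```text
19.65 [0.5658 0.138  0.051 ] xang 179.66 tilt [ 0.001  0.004 -1.   ] F [-7.58 12.51 -0.63] M [ 3.85  2.65 -0.34] w 0.252 j [ 29.5  28.  -17.6  -0.3 -44.2 -29.7]
```

View pics/t7.png

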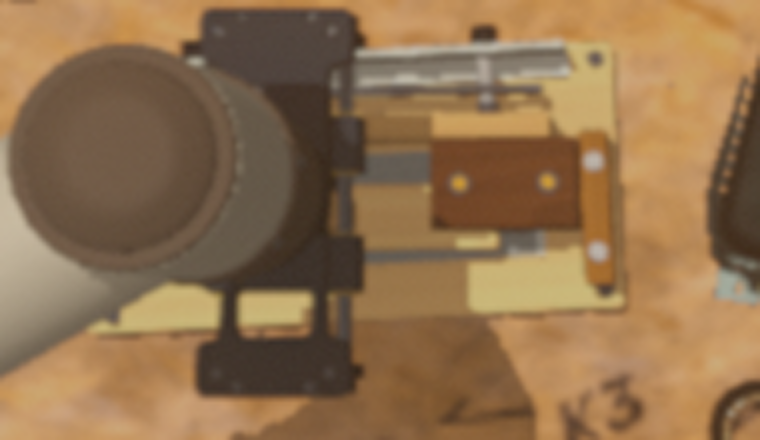

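Block is against the stop and on the rail. I'll release it gently and lift away.

Request:
jog_arm:
  series:
    - [[0.0005, 0, -0.001], [0, 0, 0], 0.0]
    - [[0.001, 0, -0.001], [0, 0, 0], 0.0]
    - [[0.001, 0, -0.001], [0, 0, 0], 0.0]
    - [[0.001, 0, -0.001], [0, 0, 0], 0.0]
    - [[0.002, 0, -0.002], [0, 0, 0], 0.0]
    - [[0.003, 0, -0.003], [0, 0, 0], 0.0]
    - [[0.003, 0, -0.006], [0, 0, 0], 0.0]
    - [[0, 0, 0], [0, 0, 0], 0.0]

```text
time_s: 20.7
tcp_pos: [0.5547, 0.1506, 0.0511]
ee_rot: [[-1.0, 0.0, -0.004], [0.004, 0.0, -1.0], [-0.0, -1.0, -0.0]]
wrist_force: [-0.6, -0.5, -2.1]
gripper_width: 0.252
```

Request:
jog_arm:
  series:
    - [[0, -0.015, 0], [0, 0, 0], 0.0]
    - [[0, -0.03, 0], [0, 0, 0], 0.0]
    - [[0, -0.03, 0], [0, 0, 0], 0.0]
    - [[0.02, 0, 0], [0, 0, 0], 0.0]
    - [[0.04, 0, 0], [0, 0, 0], 0.0]
    - [[0.04, 0, 0], [0, 0, 0], 0.0]
    - [[0.03, 0, 0], [0, 0, 0], 0.0]
    - [[0, 0, 0], [0, 0, 0], 0.0]

```text
time_s: 21.7
tcp_pos: [0.4234, 0.1505, 0.1272]
ee_rot: [[-1.0, 0.001, -0.004], [0.004, 0.001, -1.0], [-0.001, -1.0, -0.001]]
wrist_force: [0.7, -1.7, -1.8]
gripper_width: 0.251
```

```bash
python3 -c "
from h import *
s=st();R=s['ee_rot'];print((R.T@(np.array([.405,-.265,.12])-s['tcp_pos'])).round(4))
im=capture('top')
cv2.imwrite('pics/t8.png',cv2.resize(im[190:350,130:330][:,:,::-1],None,fx=3.5,fy=3.5,interpolation=cv2.INTER_CUBIC))"
```

```text
21.7 [0.4234 0.1505 0.1272] xang 179.78 tilt [ 0.001  0.001 -1.   ] F [ 0.72 -1.66 -1.77] M [-0.    0.03  0.  ] w 0.251 j [ 40.4  10.8 -31.1  -0.  -48.  -40.6]
[0.0168 0.0068 0.4156]
```

View pics/t8.png

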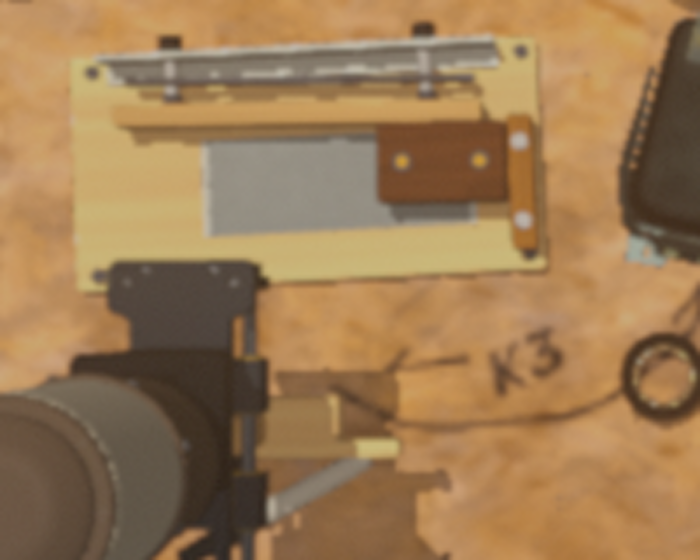

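Request:
jog_arm:
  series:
    - [[0.002, 0, 0.03], [0, 0, 0], 0.0]
    - [[0.002, 0, 0.045], [0, 0, 0], 0.0]
    - [[0.002, 0, 0.045], [0, 0, 0], 0.0]
    - [[0.002, 0, 0.045], [0, 0, 0], 0.0]
    - [[0.002, 0, 0.045], [0, 0, 0], 0.0]
    - [[0.002, 0, 0.045], [0, 0, 0], 0.0]
    - [[0.002, 0, 0.045], [0, 0, 0], 0.0]
    - [[0.002, 0, 0.045], [0, 0, 0], 0.0]
    - [[0.001, 0, 0.045], [0, 0, 0], 0.0]
    - [[0, 0, 0.0256], [0, 0, 0], 0.0]

```text
time_s: 23.0
tcp_pos: [0.4066, -0.2677, 0.1265]
ee_rot: [[-1.0, 0.001, -0.008], [0.008, -0.001, -1.0], [-0.001, -1.0, 0.001]]
wrist_force: [-0.6, 1.1, -1.7]
gripper_width: 0.251
```

Request:
jog_arm:
  series:
    - [[0, 0, 0], [0, -4, 0], 0.0]
    - [[0, 0, 0], [0, -4.1, 0], 0.0]
    - [[0, 0.03, 0], [0, 0, 0], 0.0]
    - [[0, 0.03, 0], [0, 0, 0], 0.0]
    - [[0, 0.02, 0], [0, 0, 0], 0.0]
    - [[0, 0.008, 0], [0, 0, 0], 0.0]
    - [[0, 0, 0], [0, 0, 0], 0.0]

```text
time_s: 23.88
tcp_pos: [0.4062, -0.2652, 0.0379]
ee_rot: [[-0.991, -0.0, 0.136], [-0.136, -0.0, -0.991], [0.0, -1.0, 0.0]]
wrist_force: [-0.5, 0.4, -0.8]
gripper_width: 0.252
```

```bash
python3 -c "
from h import *
st()
p=ray('top',np.array([[401.5,160],[479.5,160]])/3.5+[130,190],.048)[:,:2];m=p.mean(0);d=p[0]-p[1];a=np.radians(2.15)
q=m-[.5667,.1268];print('block jig x,y',q@[np.cos(a),np.sin(a)],q@[-np.sin(a),np.cos(a)],np.degrees(np.arctan2(d[1],d[0])))"
```

```text
23.88 [ 0.4062 -0.2652  0.0379] xang -172.21 tilt [-0. -0. -1.] F [-0.45  0.38 -0.79] M [ 0.02  0.08 -0.05] w 0.252 j [-13.9  21.8 -32.1   0.  -36.1  21.7]
block jig x,y 0.010400898106142403 -0.08838722831271781 89.33662367247975
```

Request:
jog_arm:
  series:
    - [[0, 0.0015, 0], [0, 0, 0], 0.0]
    - [[0, 0.0012, 0], [0, 0, 0], 0.0]
    - [[0, 0.001, 0], [0, 0, 0], 0.0]
    - [[0, 0, 0], [0, 0, 0], 0.0]

```text
time_s: 24.38
tcp_pos: [0.4057, -0.2647, 0.0344]
ee_rot: [[-0.991, 0.0, 0.136], [-0.136, -0.0, -0.991], [-0.0, -1.0, 0.0]]
wrist_force: [-0.1, 0.1, -1.0]
gripper_width: 0.249
```

Request:
jog_arm:
  series:
    - [[0, 0.0006, 0], [0, 0, 0], 0.0]
    - [[0, 0, 0], [0, 0, 0], 0.0]
    - [[0, 0, 0], [0, 0, 0], 0.05]
    - [[0, 0, 0], [0, 0, 0], 0.05]
    - [[0, 0, 0], [0, 0, 0], 0.05]
    - [[0, 0, 0], [0, 0, 0], 0.06]
    - [[0, 0, 0], [0, 0, 0], 0.06]
    - [[0, 0, 0], [0, 0, 0], 0.06]

```text
time_s: 25.38
tcp_pos: [0.4056, -0.2647, 0.0336]
ee_rot: [[-0.991, -0.0, 0.136], [-0.136, -0.0, -0.991], [0.0, -1.0, 0.0]]
wrist_force: [-0.6, 0.3, -0.3]
gripper_width: 0.679
```

Request:
jog_arm:
  series:
    - [[0, -0.02, 0], [0, 0, 0], 0.06]
    - [[0, -0.04, 0], [0, 0, 0], 0.06]
    - [[0, -0.04, 0], [0, 0, 0], 0.06]
    - [[0, -0.03, -0.03], [0, 0, 0], 0.06]
    - [[0, 0, -0.06], [0, 0, 0], 0.06]
    - [[0, 0, -0.06], [0, 0, 0], 0.06]
    - [[0, 0, 0], [0, 0, 0], 0.06]
    - [[0, 0, 0], [0, 0, 0], 0.06]

```text
time_s: 26.38
tcp_pos: [0.3855, -0.1159, 0.1639]
ee_rot: [[-0.991, 0.001, 0.137], [-0.137, -0.0, -0.991], [-0.001, -1.0, 0.0]]
wrist_force: [-0.2, -0.3, -0.3]
gripper_width: 0.688
```

```bash
python3 -c "
from h import *
st()
im=capture('scene')
cv2.imwrite('pics/s9.png',im[:,:,::-1])"
```

```text
26.38 [ 0.3855 -0.1159  0.1639] xang -172.14 tilt [ 0.001 -0.    -1.   ] F [-0.16 -0.27 -0.32] M [0.02 0.1  0.  ] w 0.688 j [  6.7   3.3 -33.8   0.  -52.9   1.2]
```

View pics/s9.png

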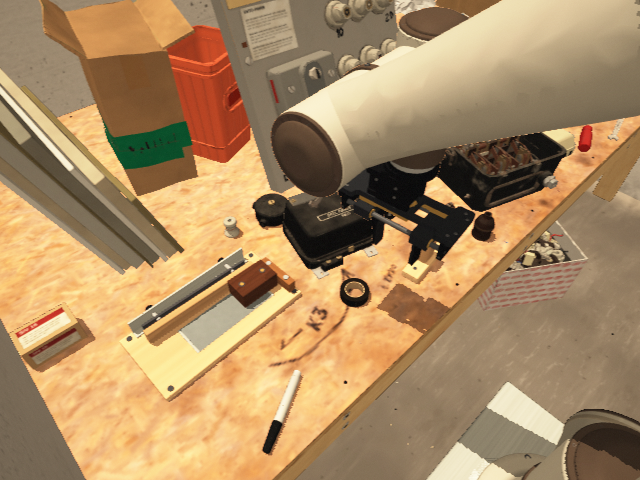

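Block is snug at the stop at px (253,283), and the stick's heel end is visible on the bench at (417,268). I've used all 12 viewings, so I'll check the stick by comparing it with the first picture, then hand in.

```bash
python3 -c "
from h import *
a=cv2.imread('pics/top0.png');b=capture('top')[:,:,::-1]
for n,(x0,x1,y0,y1) in dict(sticklip=(404,445,300,330),stickall=(362,445,300,330),strip=(450,480,278,295),bobbin=(275,295,152,178)).items():
    A,B=a[y0:y1,x0:x1].astype(np.float32),b[y0:y1,x0:x1].astype(np.float32)
    g=lambda i:cv2.cvtColor(i,cv2.COLOR_BGR2GRAY)
    print(n,np.abs(A-B).mean().round(1),[round(v,2) for v in cv2.phaseCorrelate(g(A),g(B))[0]])
st()"
```

```text
sticklip 4.8 [0.67, 0.76]
stickall 5.2 [-0.09, 0.74]
strip 1.1 [0.09, 0.03]
bobbin 1.3 [-0.14, 0.43]
26.48 [ 0.3854 -0.1169  0.1636] xang -172.3 tilt [-0. -0. -1.] F [0.67 0.55 0.34] M [ 0.06  0.12 -0.02] w 0.691 j [  6.5   3.4 -33.7   0.  -52.9   1.2]
```

The stick is within about 1 px (roughly 2 mm) of its starting place, and the small parts I checked haven't moved.

```bash
python3 -c "
from station import *
print(finish_job())"
```

```text
the job is handed in; nothing more can be done
None
```

The job is handed in. The block is against the end stop and along the rail, and the stick is standing back where I found it. No verdict was reported.

- **Feed:** I took the stick by its handle and pushed the block onto the rail with the notch. I then fed it about 130 mm with 5–7.5 N sideways at the wrist. At the stop the wrist read 12.5 N along the feed and 7.6 N sideways. By my estimate about 6–7 N of the 12.5 N was on the stop, with the rest being drag. These are wrist readings; the forces on the rail and stop themselves are not measured directly.
- **Block, last check:** its centre measured jig y ≈ -88 mm (limit -85), about 25 mm before the nominal rail face. It is about 0.05 rad from the jig axis (limit 0.08), following the rail's skew.
- **Stick, last check:** compared with the first picture, it is within about 1 px (2 mm) of its start.
- **Bystanders:** the terminal strip and bobbin had not moved. I did not measure the tape roll. In the last view it looked undisturbed.
- **Handover:** the gripper was open and clear of everything. The clock stood at about 26.5 s of the 72 s allowed. No check failed, but the measured block position leaves only about 3 mm of margin.

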